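# Lift a freshly cleaned calibration weight out of its basket with the weight forceps

## Robot

A 6-joint arm with a two-finger parallel gripper is mounted at the origin on a cart in front of the work surface, level with it; the furniture and walls round the work are solid. World frame = base frame: x ahead of the robot, y to its left, z up, the work surface at z = 0. Lengths are in m, angles in rad, forces in N, time in s.
With the tool pointing down it reaches from about 0.225 to 0.875 m from the base axis. Payload 3.4 kg.
Tool frame: the origin (TCP) lies between the finger pads; the fingertips stand 19 mm ahead of it and the grasp point (between the pads) is the TCP; z points along the fingers, y is the line along which they close (so a half turn about z gives the same grasp; the last joint's range is limited). The gripper opens to 85 mm and grips with 20 to 120 N. Pads are 22 mm wide; open, the fingers measure 114 mm over their backs; the gripper's body (76 mm by 85 mm) begins 54 mm behind the grasp point. The pads swing forward as they close: fully open they stand 13 mm farther back than shut.
Start: joints at [-1.338, 0.276, 1.505, -0, 1.361, -0.121], TCP at [0.199, -0.539, 0.215] pointing down, gripper open.
Joint ranges: [-2.89, 2.89], [-0.75, 2.08], [0.22, 2.7], [-1.18, 4.32], [0.11, 2.71], [-2.7, 2.7]. Speed limits (rad/s): [2.57, 2.57, 3.14, 3.14, 3.14, 3.14].

## Interface

Orientations are given as a unit quaternion [w, x, y, z].
In Python, from rig import get_state, imaging, ticket gives the robot as it stands. The module is installed in compiled form; this text tells all that it offers.
- The arm moves only by the shell command python3 -m inch 'ROWS' [FORCE]. ROWS is JSON, a list of rows, each an object with "claw": the opening, from -1 (shut) to 1 (fully open); "travel": the shift along the world's x, y, z in units of 200 mm (1.0 is 200 mm), a list of three; "turn": the turn about the world's z in units of 180 degrees (1.0 is 180 degrees). A call has 1 to 5 rows; each row is the pose to reach, as a shift and turn from the pose commanded when the call began, turning the shorter way round; what a row does not reach only later rows make up. A row lasts 1/10 s, in which the tool goes at most 50 mm and 8.59 degrees, less where a joint would pass 70% of its speed; a pose out of reach is approached as far as the arm can. A call with a number of a shift or a turn outside -1 to 1 is refused whole. A call with a gripper value outside its range is refused whole. The fingers move at their own pace and stop on an object; FORCE is the grip in N (left out, the last holds). Time passes only in rows, so rows that repeat a pose let the fingers close. It gives the time, the measured TCP pose, the force, the opening and the grip force at its end, in the units of the state.
- get_state(): the state, without advancing time (a new reading comes with each control period).
- imaging.get_image(name): name is "side" or "top"; returns the picture (480x640x3 uint8, red, green, blue); there is no depth.
- imaging.camera_params(name): a dict with "camera_matrix" (3x3 intrinsics, pixels), "cam_to_world" (4x4, takes a point from camera to world coordinates). Camera axes: x right, y down, z forward; pixel columns grow to the right and rows downward; lengths in m; the calibration is good to about 2 mm. A picture is of the moment at which its call begins. camera_params takes no time and is no camera call.
- ticket.sign_off(): hands the job in; it is judged then, once.
The state is a dict: "clock": time; "qpos": joint angles; "qd": joint speeds; "effort": joint torques, N m; "position": TCP position; "ee_rot": TCP orientation; "contact_force": force on the tool from outside, world axes, zero at the start; "moment": the same for the moment, N m; "width": finger opening in m; "gripper_force": force on a finger pad.
Only numpy, scipy, OpenCV 4.12 (cv2) and the standard library are available. Lean on these libraries where they do the work, as an engineer would, in place of code of your own. Each camera call takes 0.05 s, during which the arm holds its last target. There are 200 camera calls.

## Task

The calibration weights have just been cleaned and must not be fingered. Fold the basket's blue carrying handle down to the front until it snaps fully home under its spring clip, so that it is out of the way; then take the weight forceps off their stand, close them on the largest weight (the silver one) and lift it out. Finish holding it still in the forceps, upright, its underside at least 10 cm above the worktop, so that I can blow it dry; never touch a weight with the gripper itself, and leave the two brass weights standing in the basket.

Things in the scene. Friction and masses are not known exactly. Their poses are not given: they have to be found in the camera images.
- basket: fixed stainless wire basket in a low white drip tray (174 x 194 mm, 11 mm high). Origin on the worktop under its middle; x across its 94 mm depth (front, with the clip, is -x), y along its 150 mm length, z up. Inside 88 x 144 mm; floor at z 9, rim at z 48 mm. Dividers 12 mm high at y -24.5 and +24.5 mm make three bays, a weight standing in each.
- basket_pivot (a point): middle of the handle's hinge axis, 53 mm above the worktop over the basket's middle; the axis runs along the basket's y
- basket_seat (a point): where the middle of the handle's grip lies when it is home: 66 mm in front (-x) of the hinge axis, 53 mm above the worktop
- bail_grip (a point): middle of the handle's grip, a blue bar of 10 mm diameter and 130 mm length along the basket's y, 66 mm from the hinge axis; thin steel side legs run from its ends to the hinges outside the end walls
- bail (a joint): angle of the carrying handle: 0 = folded down to the front, home; 1.57 = upright across the basket; limit 1.9. A stiff hinge: it stays where it is left. Near 0.2 rad the grip meets the noses of a steel spring clip (45 to 55 mm either side of its middle, just in front of it, up to 20 mm above the hinge axis); some 5 N down on the grip snaps it past them, home, where they keep it.
- weight_100g: the largest weight, silver: a round weight with a knob on top, 26 mm diameter, 36 mm high, upright, about 0.1 kg; origin at the centre of its underside; straight sides up to 23 mm height
- weight_50g: brass weight of 21 mm diameter, 29 mm high, standing in another bay; origin at the centre of its underside
- weight_20g: brass weight of 16 mm diameter, 22 mm high, standing in another bay; origin at the centre of its underside
- stand: fixed stand: grey foot plate 110 x 80 x 10 mm; a post 52 mm behind (+x of the stand) the forceps carries a flat hanger bar, 8 mm wide along y, pointing to -x at 131 mm height, with a lip 2.5 mm high at its end. Origin on the worktop under the hanging forceps. Nothing of it rises above 134 mm. Tall balances fill the worktop to its right (y below -0.2 m): swing the arm in clear of them.
- tongs: spring forceps, 110 mm long, hanging tips down; the jaws close along their own y (the stand's y at the start). Origin: centre of the top bridge's underside, 131 mm high while hanging; bridge 4 mm thick above it; z up. Jaws are hinged 1 mm below the origin, tips 106 mm below it. Black grip cheeks, 14 mm wide along x, 23 to 60 mm below the origin, 45 mm over both when free.
- tongs_grip (a point): point between the grip cheeks, 36 mm below the forceps' origin: squeeze here along y. 1 mm narrower over the cheeks brings the tips 2.8 mm nearer together. The springs take a pinch of about 5 N to begin closing, 8 N when closed on the 26 mm weight; more squeeze goes into the weight. With the weight between the jaws the cheeks are about 37 mm over both.
- tongs_bite (a point): midway between the lined, cupped jaw tips, 99 mm below the forceps' origin (63 mm below tongs_grip). The cups are 14 mm high (7 mm above to 7 mm below this point) and 19 mm wide along x; when free, 43 mm of space between them, 57 mm over their outsides.
- jaw_l (a joint): closing angle of each jaw (both move together, the other one is its mirror image): 0 = free, open; about 0.118 = closed on the 26 mm weight; 0.17 = limit
Things that resemble listed ones, but are neither listed nor needed, are in the scene too. What is shaped like the tongs but red is not meant.

How it is judged:
By the outcome, as a careful person would: the job done as asked, in the order asked, and still so for the second after the job is handed in, while the arm keeps its last pose, push and grip.
It also fails if it takes over 66 s, if anything falls off the work surface, if the arm or the gripper's body presses on something with over 40 N, if the wrist force passes 120 N, or if a joint passes its speed limit or range.

## Working session

There is one attempt and no reset: what is moved stays moved. The work goes in short steps, Python scripts to look and compute and a shell command to move; the robot and the scene stay as the last step left them, time stands still between calls to the robot, and variables do not carry over. Pictures are saved under pics/ and viewed, at most 10 in all, crops included, and the job is handed in when it is done.

```bash
mkdir -p pics
cat > h.py <<'E'
import numpy as np, cv2
from rig import get_state, imaging, ticket
def snap(n,f):
    im=imaging.get_image(n); cv2.imwrite('pics/'+f,im[:,:,::-1]); return im
def cam(n):
    p=imaging.camera_params(n); return np.array(p['camera_matrix']),np.array(p['cam_to_world'])
def proj(n,P):
    K,T=cam(n); q=np.linalg.inv(T)@np.r_[P,1]; u=K@q[:3]; return u[:2]/u[2]
def ray(n,uv):
    K,T=cam(n); d=T[:3,:3]@np.linalg.solve(K,[uv[0],uv[1],1]); return T[:3,3],d/np.linalg.norm(d)
def atz(n,uv,z):
    o,d=ray(n,uv); return o+d*(z-o[2])/d[2]
def tri(uvs,uvt):
    o1,d1=ray('side',uvs);o2,d2=ray('top',uvt)
    A=np.c_[d1,-d2]; s=np.linalg.lstsq(A,o2-o1,rcond=None)[0]
    a=o1+s[0]*d1;b=o2+s[1]*d2
    return (a+b)/2,np.linalg.norm(a-b)
E
python3 - <<'E'
from h import *
snap('side','s0.png');snap('top','t0.png')
np.set_printoptions(precision=4,suppress=True)
for n in('side','top'):print(*cam(n))
print(get_state())
E
```

```text
[[611.9318   0.     321.4818]
 [  0.     611.9318 237.3173]
 [  0.       0.       1.    ]] [[-0.6651 -0.317   0.6761 -0.0804]
 [-0.7467  0.2897 -0.5987  0.6079]
 [-0.0061 -0.9031 -0.4294  0.4897]
 [ 0.      0.      0.      1.    ]]
[[451.4356   0.     325.6742]
 [  0.     451.4356 241.4798]
 [  0.       0.       1.    ]] [[ 0.0148 -0.9853  0.1702  0.3629]
 [-0.9998 -0.0119  0.0184  0.0727]
 [-0.0161 -0.1704 -0.9852  0.9547]
 [ 0.      0.      0.      1.    ]]
{'clock': 0.1, 'qpos': array([-1.338 ,  0.2766,  1.506 ,  0.    ,  1.3607, -0.121 ]), 'qd': array([-0.0022, -0.0013, -0.0035,  0.0017, -0.0013, -0.0021]), 'effort': array([  0.001 , -41.7699, -24.6406,  -0.0002,   0.0059,   0.    ]), 'position': array([ 0.1991, -0.5389,  0.2141]), 'ee_rot': array([-0.0008,  0.9844,  0.1759, -0.    ]), 'contact_force': array([ 1.3893, -0.3878, -0.4002]), 'moment': array([-0.0142, -0.024 , -0.0345]), 'gripper_force': 0.0, 'width': 0.08511531714297146}
```

View pics/s0.png

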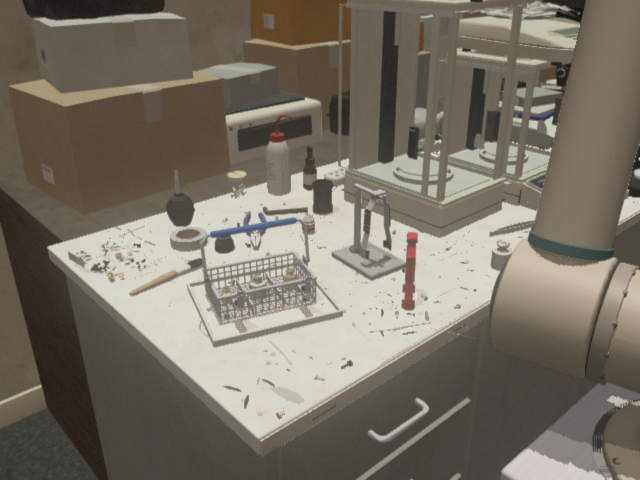

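View pics/t0.png

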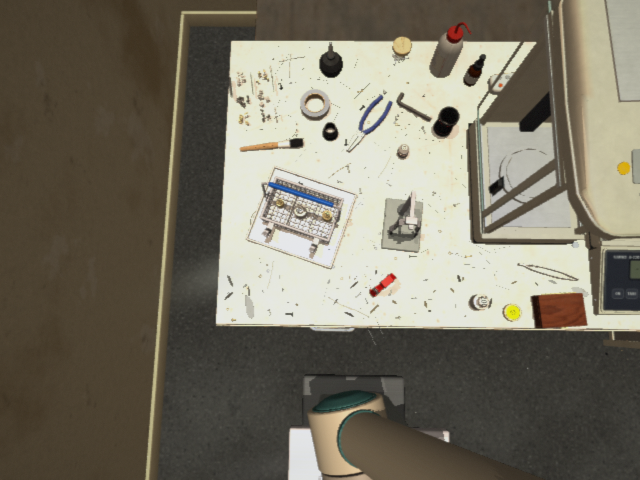

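The side view shows the basket at (262,290), its blue handle from (211,234) to (297,221), the stand with forceps at (370,225), and a red lookalike at (410,270). In the top view the basket is at (302,215), the blue bar runs from (268,184) to (334,202), the stand is at (403,222), and the red one is at (383,285).

Candidates:
- **Forceps:** grey on the stand, side (370,225), is the one wanted. The red one at side (410,270) and the blue pliers at top (372,120) are not.
- **Silver weight:** in the middle bay, top (301,212). The lookalikes at top (403,151) and (481,301) stand outside the basket.

Next is a close crop to check these.

Run:
```python
from h import *
s=cv2.imread('pics/s0.png');t=cv2.imread('pics/t0.png')
z=lambda i,x,y,w,h,W,H:cv2.resize(i[y:y+h,x:x+w],(W,H),interpolation=cv2.INTER_CUBIC)
a=z(s,180,200,160,150,400,375); b=z(s,325,175,100,140,268,375)
c=z(t,240,160,120,112,400,373)[:225]; 
top=np.hstack([a,b]); top=np.pad(top,((0,0),(0,800-668),(0,0)))
c=z(t,240,165,120,67,400,224); d=z(t,370,180,120,67,400,224)
cv2.imwrite('pics/c1.png',np.vstack([top,np.hstack([c,d])]))
```

```text
(no output)
```

View pics/c1.png

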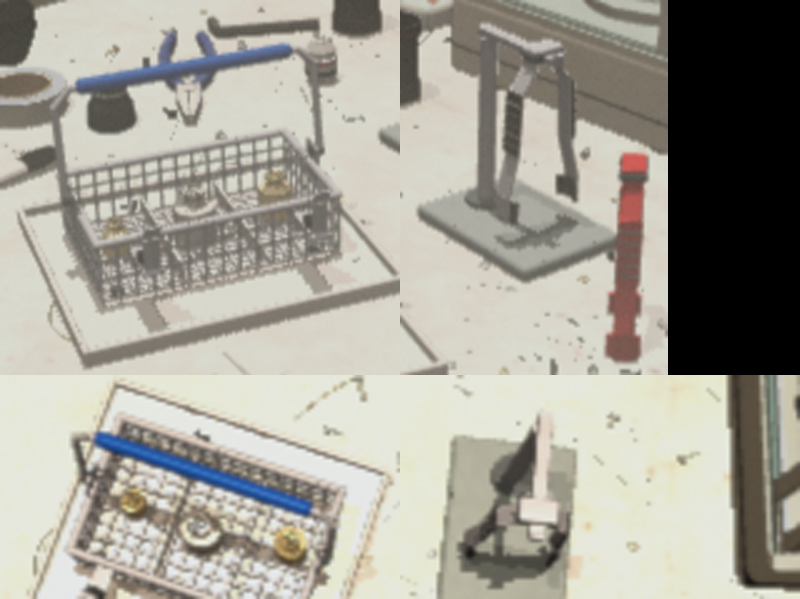

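```bash
cat > fit.py <<'E'
from h import *
from scipy.optimize import least_squares
np.set_printoptions(precision=4,suppress=True)
def R(a):c,s=np.cos(a),np.sin(a);return np.array([[c,-s,0],[s,c,0],[0,0,1]])
def barends(f,n):
    im=cv2.cvtColor(cv2.imread(f),cv2.COLOR_BGR2HSV)
    m=cv2.inRange(im,(105,120,60),(128,255,255))
    k,l,st,_=cv2.connectedComponentsWithStats(m)
    box=(195,200,120,45) if n=='side' else (250,170,100,50)
    best=max((i for i in range(1,k) if st[i,0]>=box[0] and st[i,1]>=box[1] and st[i,0]<box[0]+box[2] and st[i,1]<box[1]+box[3]),key=lambda i:st[i,4])
    ys,xs=np.where(l==best);p=np.c_[xs,ys].astype(float);c=p.mean(0)
    v=np.linalg.svd(p-c,full_matrices=False)[2][0]; v*=np.sign(v[0]); t=(p-c)@v
    print(n,st[best]); return c+v*t.min(),c+v*t.max()
E
python3 - <<'E'
from fit import *
s=barends('pics/s0.png','side');t=barends('pics/t0.png','top');print(s,t)
for i in(0,1):print(tri(s[i],t[i]))
obs=[]
m=1e-3
for uv,P in [((275,168),(87,97,11)),((356.4,193),(87,-97,11)),((331,268),(-87,-97,11)),((247,240),(-87,97,11))]: obs.append(('top',uv,np.array(P)*m))
# rim corners from crops
for uv,P in [((240+123/3.333,165+42/3.333),(47,75,48)),((240+343/3.333,165+115/3.333),(47,-75,48))]: obs.append(('top',uv,np.array(P)*m))
for uv,P in [((180+105/2.5,200+245/2.5),(-47,75,48)),((180+340/2.5,200+185/2.5),(-47,-75,48)),((180+283/2.5,200+132/2.5),(47,-75,48))]: obs.append(('side',uv,np.array(P)*m))
def f(x):
    r=[]
    for n,uv,P in obs:r+=list(proj(n,R(x[2])@P+[x[0],x[1],0])-uv)
    g=[-66*np.cos(x[3]),0,53+66*np.sin(x[3])]
    for n,e in(('side',s),('top',t)):
        for k in(0,1):r+=list(proj(n,R(x[2])@(np.array([g[0],65*(1-2*k),g[2]])*m)+[x[0],x[1],0])-e[k])
    return r
q=least_squares(f,[.4,.1,-.2,1.5],loss='soft_l1');print(q.x,np.array(f(q.x)).reshape(-1,2))
b=q.x
for n,uv in(('top',(240+202/3.333,165+157/3.333)),):print('w100',atz(n,uv,.045))
print('w100 side',atz('side',(180+195/2.5,200+185/2.5),.045))
print('stand plate',[atz('top',u,.01) for u in((386.5,183.6),(422.5,186.6),(382,250),(420,251))])
print('bridge',atz('top',(409,206.4),.135),atz('side',(379,193.7),.135))
sim=cv2.imread('pics/s0.png');ti=cv2.imread('pics/t0.png')
z=lambda i,x,y,w,h,W,H:cv2.resize(i[y:y+h,x:x+w],(W,H),interpolation=cv2.INTER_CUBIC)
cv2.imwrite('pics/c2.png',np.hstack([z(sim,335,175,60,100,360,600),z(ti,375,168,55,75,440,600)]))
E
```

```text
Traceback (most recent call last):
  File "fit.py", line 10, in barends
    best=max((i for i in range(1,k) if st[i,0]>=box[0] and st[i,1]>=box[1] and st[i,0]<box[0]+box[2] and st[i,1]<box[1]+box[3]),key=lambda i:st[i,4])
ValueError: max() iterable argument is empty
```

```bash
python3 - <<'E'
import re
s=open('fit.py').read()
i=s.index("    m=cv2.inRange");j=s.index("    ys,xs")
s=s[:i]+"""    box=(205,212,93,32) if n=='side' else (255,172,90,40)
    m=cv2.inRange(im,(105,100,40),(128,255,255)); M=np.zeros_like(m); x,y,w,h=box; M[y:y+h,x:x+w]=m[y:y+h,x:x+w]
    k,l,st,_=cv2.connectedComponentsWithStats(M); best=1+np.argmax(st[1:,4])
"""+s[j:]
open('fit.py','w').write(s)
E
cat > f1.py <<'E'
from fit import *
s=barends('pics/s0.png','side');t=barends('pics/t0.png','top');print(s,t)
for i in(0,1):print(tri(s[i],t[i]))
obs=[]
m=1e-3
for uv,P in [((275,168),(87,97,11)),((356.4,193),(87,-97,11)),((331,268),(-87,-97,11)),((247,240),(-87,97,11))]: obs.append(('top',uv,np.array(P)*m))
for uv,P in [((240+123/3.333,165+42/3.333),(47,75,48)),((240+343/3.333,165+115/3.333),(47,-75,48))]: obs.append(('top',uv,np.array(P)*m))
for uv,P in [((180+105/2.5,200+245/2.5),(-47,75,48)),((180+340/2.5,200+185/2.5),(-47,-75,48)),((180+283/2.5,200+132/2.5),(47,-75,48))]: obs.append(('side',uv,np.array(P)*m))
def f(x):
    r=[]
    for n,uv,P in obs:r+=list(proj(n,R(x[2])@P+[x[0],x[1],0])-uv)
    g=[-66*np.cos(x[3]),0,53+66*np.sin(x[3])]
    for n,e in(('side',s),('top',t)):
        for k in(0,1):r+=list(proj(n,R(x[2])@(np.array([g[0],65*(1-2*k),g[2]])*m)+[x[0],x[1],0])-e[k])
    return r
q=least_squares(f,[.4,.1,-.2,1.5],loss='soft_l1');print(q.x,np.array(f(q.x)).reshape(-1,2))
print('w100',atz('top',(240+202/3.333,165+157/3.333),.045),atz('side',(180+195/2.5,200+185/2.5),.045))
print('stand plate',[atz('top',u,.01) for u in((386.5,183.6),(422.5,186.6),(382,250),(420,251))])
print('bridge',atz('top',(409,206.4),.135),atz('side',(379,193.7),.135))
sim=cv2.imread('pics/s0.png');ti=cv2.imread('pics/t0.png')
z=lambda i,x,y,w,h,W,H:cv2.resize(i[y:y+h,x:x+w],(W,H),interpolation=cv2.INTER_CUBIC)
cv2.imwrite('pics/c2.png',np.hstack([z(sim,335,175,60,100,360,600),z(ti,375,168,55,75,440,600)]))
E
python3 f1.py
```

```text
side [212 229  23   5  33]
top [269 182  64  25 309]
(array([211.9479, 232.7006]), array([233.9764, 228.8645])) (array([268.6162, 183.1373]), array([332.446 , 204.6784]))
(array([0.619 , 0.199 , 0.1206]), np.float64(0.0015721793734596267))
(array([0.6127, 0.1121, 0.0967]), np.float64(0.08984883199460576))
[ 0.584   0.1423 -0.3115  1.8253] [[-1.887  -3.8871]
 [ 1.0161 -1.836 ]
 [ 0.7791 -0.8915]
 [-1.5488 -1.775 ]
 [-2.7059  1.025 ]
 [-0.6448  1.1227]
 [-1.9838  0.504 ]
 [ 2.7733  2.7304]
 [ 2.1482 -2.0201]
 [-0.6904  2.0518]
 [61.5213 -9.3382]
 [ 0.5392  0.4483]
 [ 0.5676 -0.3843]]
w100 [0.5812 0.1425 0.045 ] [0.5882 0.1438 0.045 ]
stand plate [array([ 0.655 , -0.0396,  0.01  ]), array([ 0.649 , -0.1172,  0.01  ]), array([ 0.5093, -0.029 ,  0.01  ]), array([ 0.5081, -0.1089,  0.01  ])]
bridge [ 0.5727 -0.0662  0.135 ] [ 0.5368 -0.0611  0.135 ]
```

View pics/c2.png

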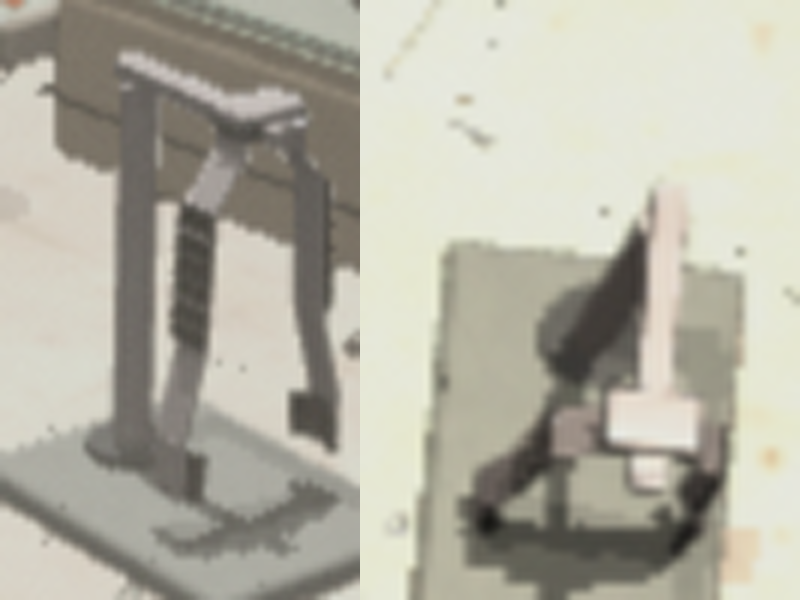

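The crop shows the grey forceps hanging on the bar. The bridge is at top px (411.5,220.5) and side px about (379,193.3), and the tips are at top px (391,232) and (417,230). My earlier stand pixels used a wrong crop offset, so I am refitting with corrected values.

```bash
sed -i "s|^s=barends.*|s=[np.array([211.4,234.0]),np.array([296.8,219.4])];t=barends('pics/t0.png','top')|; /^print('stand/,\$d" f1.py
cat >> f1.py <<'E'
pl=[atz('top',u,.01) for u in((385.6,198.4),(422.8,202),(382,250),(420,251))];print('plate',*pl,np.mean(pl,0))
print('bridge',atz('top',(411.5,220.5),.135),atz('side',(379,193.3),.135),tri((379,193.3),(411.5,220.5)))
print('bar dir',atz('top',(375+(670-360)/8,168+190/8),.131),atz('top',(375+(648-360)/8,168+480/8),.131))
print('barside',atz('side',(335+127/6,175+62/6),.131))
E
python3 f1.py
```

```text
top [269 182  64  25 309]
(array([0.6198, 0.1995, 0.1183]), np.float64(0.001268564482046452))
(array([0.5781, 0.0757, 0.118 ]), np.float64(0.002152207372253258))
[ 0.5841  0.1417 -0.314   1.8132] [[-1.477  -3.9972]
 [ 1.358  -1.7374]
 [ 0.9283 -0.8538]
 [-1.3219 -1.956 ]
 [-2.3318  0.919 ]
 [-0.3271  1.1858]
 [-1.7753  0.2803]
 [ 3.0143  2.6483]
 [ 2.5149 -2.1178]
 [ 0.3064  0.6468]
 [-0.7813  0.1044]
 [ 0.7508  0.67  ]
 [ 0.7469  0.0075]]
w100 [0.5812 0.1425 0.045 ] [0.5882 0.1438 0.045 ]
plate [ 0.6219 -0.0374  0.01  ] [ 0.6147 -0.1171  0.01  ] [ 0.5093 -0.029   0.01  ] [ 0.5081 -0.1089  0.01  ] [ 0.5635 -0.0731  0.01  ]
bridge [ 0.5459 -0.0704  0.135 ] [ 0.538  -0.0624  0.135 ] (array([ 0.5467, -0.0714,  0.1301]), np.float64(0.0005820597642794702))
bar dir [ 0.6022 -0.0763  0.131 ] [ 0.5325 -0.0699  0.131 ]
barside [ 0.5956 -0.0685  0.131 ]
```

Bar ends triangulate to z 0.118, which matches the 66 mm hinge radius at 1.81 rad.

| Item | Position (x, y) | Yaw |
|---|---|---|
| Basket | (0.584, 0.142) | -0.314 |
| Bail grip | (0.599, 0.138, 0.118) | – |
| Forceps | (0.546, -0.071) | about -0.08 |
| Silver weight | (0.583, 0.143), middle bay | – |

The plan is to shut the fingers, push the bar from behind, then press it down. The first move swings in clear of the balances.

```bash
R='x'; python3 -m inch '[{"claw":-1,"travel":[0.6,1.0,0.15],"turn":-0.213},{"claw":-1,"travel":[0.6,1.0,0.15],"turn":-0.213},{"claw":-1,"travel":[0.6,1.0,0.15],"turn":-0.213},{"claw":-1,"travel":[0.6,1.0,0.15],"turn":-0.213},{"claw":-1,"travel":[0.6,1.0,0.15],"turn":-0.213}]' 
python3 -m inch '[{"claw":-1,"travel":[0.2,1.0,0],"turn":0},{"claw":-1,"travel":[0.2,1.0,0],"turn":0},{"claw":-1,"travel":[0.2,1.0,0],"turn":0},{"claw":-1,"travel":[0.2,1.0,0],"turn":0},{"claw":-1,"travel":[0.2,1.0,0],"turn":0}]'
```

```text
clock: 0.6
position: [0.3198, -0.3372, 0.2449]
ee_rot: [-0.0, 0.987, -0.159, -0.0]
contact_force: [0.6, 0.0, -0.3]
width: 0.0124
gripper_force: 0.0
clock: 1.1
position: [0.3588, -0.1338, 0.2447]
ee_rot: [-0.002, 0.988, -0.154, -0.0]
contact_force: [-0.3, -1.0, -0.6]
width: 0.0
gripper_force: 0.0
```

```bash
python3 -m inch '[{"claw":-1,"travel":[0.85,0.75,0],"turn":0},{"claw":-1,"travel":[0.85,0.75,0],"turn":0},{"claw":-1,"travel":[0.85,0.75,0],"turn":0},{"claw":-1,"travel":[0.85,0.75,0],"turn":0},{"claw":-1,"travel":[0.85,0.75,0],"turn":0}]' 
python3 -m inch '[{"claw":-1,"travel":[0.5,0.56,-0.1],"turn":0},{"claw":-1,"travel":[0.5,0.56,-0.1],"turn":0},{"claw":-1,"travel":[0.5,0.56,-0.1],"turn":0},{"claw":-1,"travel":[0.5,0.56,-0.1],"turn":0},{"claw":-1,"travel":[0.5,0.56,-0.1],"turn":0}]'
```

```text
clock: 1.6
position: [0.5319, 0.0124, 0.2442]
ee_rot: [-0.0, 0.988, -0.156, 0.0]
contact_force: [-0.3, -0.1, -0.4]
width: 0.0001
gripper_force: 0.0
clock: 2.1
position: [0.6294, 0.1224, 0.2232]
ee_rot: [0.001, 0.988, -0.156, -0.001]
contact_force: [-0.7, -0.7, -0.5]
width: 0.0
gripper_force: 0.0
```

```bash
python3 -m inch '[{"claw":-1,"travel":[0,0,-0.2],"turn":0},{"claw":-1,"travel":[0,0,-0.4],"turn":0},{"claw":-1,"travel":[0,0,-0.5],"turn":0},{"claw":-1,"travel":[0,0,-0.5],"turn":0}]' 
python3 -m inch '[{"claw":-1,"travel":[-0.07,0.03,0],"turn":0},{"claw":-1,"travel":[-0.14,0.06,0],"turn":0},{"claw":-1,"travel":[-0.21,0.08,0],"turn":0},{"claw":-1,"travel":[-0.28,0.1,0],"turn":0},{"claw":-1,"travel":[-0.28,0.1,0],"turn":0}]'; python3 -c "
from h import *
snap('side','s1.png');print(get_state()['contact_force'])"
```

```text
clock: 2.5
position: [0.6257, 0.1203, 0.1219]
ee_rot: [0.001, 0.987, -0.158, -0.004]
contact_force: [-0.6, 0.3, -0.5]
width: 0.0001
gripper_force: 0.0
clock: 3.0
position: [0.5705, 0.1435, 0.1259]
ee_rot: [-0.0, 0.988, -0.156, -0.0]
contact_force: [0.5, -0.1, 1.0]
width: -0.0002
gripper_force: 0.0
[ 0.61151731 -0.27730201  0.45839219]
```

View pics/s1.png

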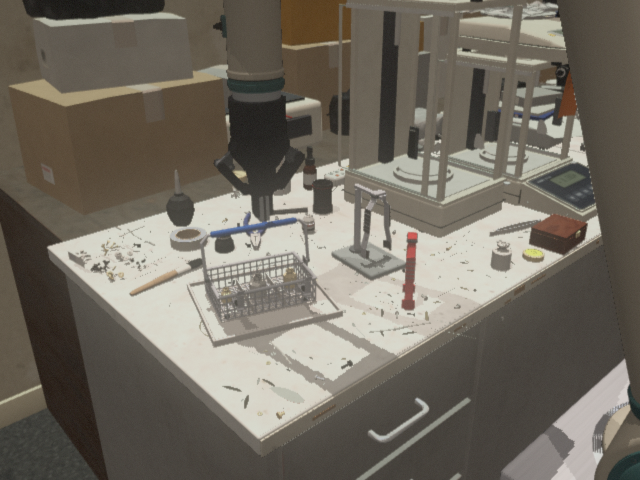

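Run:
```python
from fit import *
for P in((.5705,.1435,.126),(.5705,.1435,.107),(.599,.1376,.118),(.584-.951*.029,.1417+.309*.029,.112)):print(proj('side',np.array(P)),proj('top',np.array(P)))
snap('top','t1.png');t=barends('pics/t1.png','top');print(t)
a=cv2.imread('pics/s1.png')[190:330,180:340];b=cv2.imread('pics/t1.png')[150:290,230:390]
cv2.imwrite('pics/c3.png',np.hstack([cv2.resize(i,(400,350),interpolation=2) for i in(a,b)]))
```

```text
[262.7098 228.6248] [296.8905 207.5437]
[263.3334 240.6033] [297.6669 209.9493]
[254.5686 226.4866] [300.6739 194.1425]
[265.0779 242.092 ] [293.5447 216.4408]Traceback (most recent call last):
  File "<stdin>", line 3, in <module>
  File "fit.py", line 9, in barends
    k,l,st,_=cv2.connectedComponentsWithStats(M); best=1+np.argmax(st[1:,4])
                                                         ~~~~~~~~~^^^^^^^^^^
    return _wrapfunc(a, 'argmax', axis=axis, out=out, **kwds)
    return bound(*args, **kwds)
ValueError: attempt to get argmax of an empty sequence
```

Run:
```python
from fit import *
snap('side','s2.png')
print(proj('side',np.array([.6257,.1203,.103])),get_state()['position'])
a=cv2.imread('pics/s2.png')[190:330,180:340];b=cv2.imread('pics/t1.png')[150:290,230:390]
cv2.imwrite('pics/c3.png',np.hstack([cv2.resize(i,(400,350),interpolation=2) for i in(a,b)]))
```

```text
[253.9554 226.936 ] [0.5737 0.1427 0.1255]
```

View pics/c3.png

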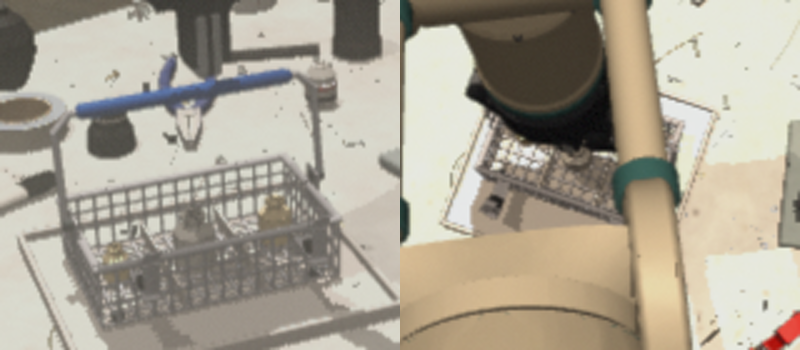

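Run:
```python
from fit import *
a=cv2.imread('pics/s0.png').astype(int);b=cv2.imread('pics/s2.png').astype(int)
d=np.abs(a-b).max(2)>30
for u in range(244,280,2):
    v=np.where(d[195:260,u])[0]; print(u,195+v[-8:] if len(v) else None,end=' ')
print()
for v in range(212,234,2): print(v,b[v,250:278:4].tolist())
for z in(.09,.107,.12,.14):print(z,atz('side',(262,219),z),atz('side',(262,225),z))
K,T=cam('side');print(T[:3,3])
s=get_state();print(s['qpos'],s['ee_rot'])
```

```text
244 None 246 None 248 None 250 [196 197 198 199 200 201 202 203] 252 [206 207 208 209 210 211 212 213] 254 [209 210 211 212 213 214 215 216] 256 [211 212 213 214 215 216 217 218] 258 [213 214 215 216 217 218 219 220] 260 [209 210 211 212 213 214 219 220] 262 [212 213 214 215 216 217 218 219] 264 [213 214 215 216 217 218 219 220] 266 [216 217 218 219 220 222 223 224] 268 [215 216 217 218 219 222 223 224] 270 [208 209 210 211 221 222 223 224] 272 [206 207 208 209 210 221 222 223] 274 [222 223] 276 None 278 None 
212 [[120, 128, 131], [68, 74, 75], [69, 75, 76], [89, 93, 98], [91, 98, 100], [68, 74, 76], [78, 85, 89]]
214 [[132, 132, 132], [71, 78, 80], [71, 76, 78], [92, 99, 101], [91, 98, 101], [79, 86, 89], [102, 110, 114]]
216 [[118, 122, 124], [156, 167, 170], [68, 76, 76], [94, 99, 103], [92, 97, 99], [191, 202, 209], [189, 201, 207]]
218 [[142, 152, 156], [198, 211, 214], [95, 101, 104], [93, 100, 102], [92, 98, 100], [196, 208, 215], [191, 203, 209]]
220 [[184, 196, 200], [199, 211, 214], [163, 174, 179], [95, 97, 97], [124, 128, 130], [189, 198, 203], [177, 175, 174]]
222 [[197
[... 302 characters left out ...]
[95, 87, 84], [109, 106, 104]]
228 [[100, 83, 77], [96, 84, 78], [95, 85, 83], [92, 82, 80], [105, 105, 107], [179, 189, 191], [197, 210, 212]]
230 [[94, 83, 80], [107, 116, 120], [129, 117, 113], [123, 106, 104], [177, 188, 195], [201, 213, 215], [199, 211, 215]]
232 [[131, 108, 105], [187, 197, 199], [144, 129, 130], [92, 87, 86], [197, 209, 211], [199, 212, 214], [199, 211, 214]]
0.09 [0.666  0.0758 0.09  ] [0.6468 0.0901 0.09  ]
0.107 [0.6342 0.0984 0.107 ] [0.6159 0.1121 0.107 ]
0.12 [0.6099 0.1157 0.12  ] [0.5923 0.1289 0.12  ]
0.14 [0.5726 0.1424 0.14  ] [0.5559 0.1548 0.14  ]
[-0.0804  0.6079  0.4897]
[ 0.1264  0.3605  1.6102 -0.0004  1.1691  2.0123] [-0.0001  0.9876 -0.1568  0.0009]
```

The side view shows the fingertip ending at px (262,219), just above the bar. The bar is unmoved and there was no contact. The tip's ray meets the reported xy at z 0.14, so the tip stands about 33 mm higher than the reported TCP minus 19 mm would give. I am going back over the bar, lowering a further 35 mm (safe under either reading), and checking with the camera.

```bash
python3 -m inch '[{"claw":-1,"travel":[0.14,-0.05,0],"turn":0},{"claw":-1,"travel":[0.28,-0.1,0],"turn":0},{"claw":-1,"travel":[0.28,-0.1,-0.05],"turn":0},{"claw":-1,"travel":[0.28,-0.1,-0.17],"turn":0},{"claw":-1,"travel":[0.28,-0.1,-0.17],"turn":0}]'
python3 - <<'E'
from fit import *
b=snap('side','s3.png')[:,:,::-1].astype(int);a=cv2.imread('pics/s0.png').astype(int)
d=np.abs(a-b).max(2)>30
p=get_state()['position'];print(p,proj('side',p),proj('side',p-[0,0,.019]))
for u in range(238,276,2):
    v=np.where(d[195:265,u])[0]; print(u,195+v[-10:] if len(v) else None)
E
```

```text
clock: 3.65
position: [0.6267, 0.1221, 0.0872]
ee_rot: [0.001, 0.988, -0.157, -0.004]
contact_force: [-0.9, -0.0, -0.6]
width: -0.0002
gripper_force: 0.0
[0.6276 0.1224 0.0889] [252.6346 235.2877] [253.3007 246.3615]
238 [200 201 202 203 204 205 227 228 229 262]
240 [200 201 202 203 204 205 227 228 261 262]
242 [211 212 213 214 215 226 227 228 261 262]
244 [219 220 221 222 226 227 228 260 261 262]
246 [220 221 222 223 224 225 226 227 260 261]
248 [218 221 222 223 224 225 226 227 260 261]
250 [220 221 222 223 224 225 226 227 259 260]
252 [219 220 221 222 223 224 225 226 259 260]
254 [219 220 221 222 223 224 225 226 259 260]
256 [219 220 221 222 223 224 225 226 258 259]
258 [218 219 220 221 222 223 224 225 258 259]
260 [218 219 220 221 222 223 224 225 257 258]
262 [218 219 220 221 222 223 224 225 257 258]
264 [198 199 200 201 202 222 223 224 257 258]
266 [197 198 199 200 201 222 223 224 256 257]
268 [195 196 197 198 199 200 223 256 257]
270 [196 197 198 199 200 221 222 223 256 257]
272 [195 196 197 198 199 221 222 223 255 256]
274 [195 196 197 221 222 255 256]
```

```bash
python3 -m inch '[{"claw":-1,"travel":[-0.05,0.02,-0.03],"turn":0},{"claw":-1,"travel":[-0.12,0.04,-0.03],"turn":0},{"claw":-1,"travel":[-0.19,0.06,-0.03],"turn":0},{"claw":-1,"travel":[-0.26,0.085,-0.03],"turn":0},{"claw":-1,"travel":[-0.26,0.085,-0.03],"turn":0}]'
python3 - <<'E'
from fit import *
b=snap('side','s4.png')[:,:,::-1].copy()
p=get_state()['position'];print(p,proj('side',p),proj('side',p-[0,0,.019]))
t=snap('top','t4.png')[:,:,::-1]
cv2.imwrite('pics/c4.png',np.hstack([cv2.resize(b[150:310,180:340],(600,600),interpolation=2)]))
E
```

```text
clock: 4.2
position: [0.5745, 0.1405, 0.0855]
ee_rot: [0.0, 0.988, -0.156, -0.001]
contact_force: [0.7, -0.5, 0.6]
width: 0.0
gripper_force: 0.0
[0.576  0.1402 0.0856] [263.5864 251.8956] [264.1863 263.3591]
```

View pics/c4.png

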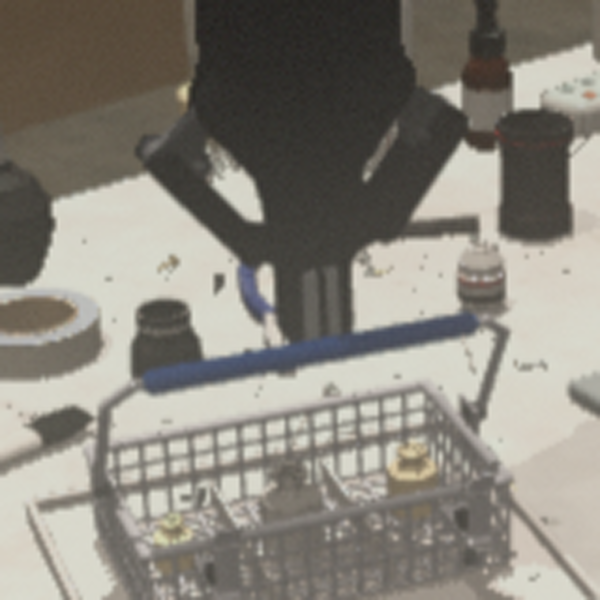

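The handle is moving now: the bar spans side px (219.5,252) to (306.7,236), and the finger sits behind it. I am estimating the angle.

```bash
cat > th.py <<'E'
from fit import *
B=[.5841,.1417,-.314]
def ends(th):
    g=[-.066*np.cos(th),.053+.066*np.sin(th)]
    return [R(B[2])@np.array([g[0],k*.065,g[1]])+[B[0],B[1],0] for k in(1,-1)]
def theta(l,r,n='side'):
    f=lambda x:np.r_[proj(n,ends(x[0])[0])-l,proj(n,ends(x[0])[1])-r]
    q=least_squares(f,[.9]);e=ends(q.x[0]);print('theta',q.x,f(q.x),'mid',(e[0]+e[1])/2)
E
python3 -c "
from th import *
theta((219.5,251.9),(306.7,236.1))
theta((211.4,234),(296.8,219.4))
u=np.array([.951,-.309]);print((np.array([.576,.1402])-B[:2])@u)"
```

```text
theta [1.0778] [ 1.2533 -0.0958  1.3441 -0.9646] mid [0.5544 0.1513 0.1111]
theta [1.8065] [ 0.3902  0.694  -0.6666  0.1423] mid [0.5988 0.1369 0.1172]
-0.007239599999999995
```

```bash
python3 -m inch '[{"claw":-1,"travel":[-0.05,0.015,-0.02],"turn":0},{"claw":-1,"travel":[-0.1,0.03,-0.05],"turn":0},{"claw":-1,"travel":[-0.13,0.04,-0.07],"turn":0},{"claw":-1,"travel":[-0.13,0.04,-0.07],"turn":0}]'
cat > blue.py <<'E'
from th import *
def bar(im,n='side'):  # im BGR
    h=cv2.cvtColor(im,cv2.COLOR_BGR2HSV); m=cv2.inRange(h,(100,85,30),(130,255,255))
    M=np.zeros_like(m); M[225:330,195:330]=m[225:330,195:330]
    M=cv2.morphologyEx(M,cv2.MORPH_CLOSE,np.ones((5,9)))
    k,l,st,_=cv2.connectedComponentsWithStats(M); b=1+np.argmax(st[1:,4])
    ys,xs=np.where(l==b);p=np.c_[xs,ys].astype(float);c=p.mean(0)
    v=np.linalg.svd(p-c,full_matrices=False)[2][0]; v*=np.sign(v[0]); t=(p-c)@v
    return c+v*t.min(),c+v*t.max()
def look(f):
    b=snap('side',f)[:,:,::-1].copy(); e=bar(b); print(e); theta(*e)
    p=get_state()['position'];print(p,'x_b',(p[:2]-B[:2])@[.951,-.309],proj('side',p))
    return b
E
python3 -c "
from blue import *
print(bar(cv2.imread('pics/s4.png')))
look('s5.png')"
```

```text
clock: 4.7
position: [0.5488, 0.1478, 0.0698]
ee_rot: [0.0, 0.988, -0.157, -0.002]
contact_force: [0.1, 0.2, 0.0]
width: 0.0001
gripper_force: 0.0Traceback (most recent call last):
  File "<string>", line 3, in <module>
    print(bar(cv2.imread('pics/s4.png')))
          ~~~^^^^^^^^^^^^^^^^^^^^^^^^^^^
  File "blue.py", line 6, in bar
    k,l,st,_=cv2.connectedComponentsWithStats(M); b=1+np.argmax(st[1:,4])
                                                      ~~~~~~~~~^^^^^^^^^^
    return _wrapfunc(a, 'argmax', axis=axis, out=out, **kwds)
    return bound(*args, **kwds)
ValueError: attempt to get argmax of an empty sequence
```

```bash
sed -i 's/^    h=cv2.*$/    i=im.astype(int); m=((i[:,:,0]-i[:,:,2]>12)\&(i[:,:,0]-i[:,:,1]>6)).astype(np.uint8)/' blue.py
python3 -c "
from blue import *
theta(*bar(cv2.imread('pics/s4.png')))
look('s5.png')"
```

```text
theta [1.1081] [ 2.3401 -0.4278  1.3563 -1.0668] mid [0.5561 0.1508 0.1121]
(array([224.1367, 274.6944]), array([312.075 , 257.3811]))
theta [0.5596] [ 2.7533 -0.2344  2.8248 -0.9994] mid [0.5309 0.159  0.088 ]
[0.5497 0.1477 0.0703] x_b -0.03455024438373631 [270.8304 269.0558]
```

Handle is at 0.56 rad. Next I lift the fingers over the bar and press down on it.

```bash
python3 -m inch '[{"claw":-1,"travel":[0.02,0,0.15],"turn":0},{"claw":-1,"travel":[0.02,0,0.28],"turn":0},{"claw":-1,"travel":[-0.13,0.045,0.28],"turn":0},{"claw":-1,"travel":[-0.13,0.045,0.28],"turn":0},{"claw":-1,"travel":[-0.13,0.045,0.2],"turn":0}]'; 
python3 -m inch '[{"claw":-1,"travel":[0,0,-0.04],"turn":0},{"claw":-1,"travel":[0,0,-0.08],"turn":0},{"claw":-1,"travel":[0,0,-0.12],"turn":0},{"claw":-1,"travel":[0,0,-0.15],"turn":0},{"claw":-1,"travel":[0,0,-0.15],"turn":0}]'; python3 -c "
from blue import *
look('s6.png')"
```

```text
clock: 5.25
position: [0.5265, 0.1571, 0.1129]
ee_rot: [-0.001, 0.988, -0.157, 0.002]
contact_force: [1.1, 0.6, 0.6]
width: 0.0001
gripper_force: 0.0
clock: 5.75
position: [0.5246, 0.1564, 0.0798]
ee_rot: [0.0, 0.988, -0.157, -0.001]
contact_force: [-0.4, -0.2, 0.5]
width: 0.0
gripper_force: 0.0
(array([223.9199, 274.5877]), array([313.0524, 257.2696]))
theta [0.5602] [ 2.9645 -0.1541  1.8419 -0.913 ] mid [0.5309 0.159  0.0881]
[0.525  0.1565 0.0804] x_b -0.06076542788789315 [276.3134 270.9015]
```

```bash
python3 -m inch '[{"claw":-1,"travel":[0,0,-0.03],"turn":0},{"claw":-1,"travel":[0,0,-0.06],"turn":0},{"claw":-1,"travel":[0,0,-0.08],"turn":0},{"claw":-1,"travel":[0,0,-0.1],"turn":0},{"claw":-1,"travel":[0,0,-0.1],"turn":0}]'; python3 -c "
from blue import *
look('s7.png')"; python3 -m inch '[{"claw":-1,"travel":[-0.01,0,-0.02],"turn":0},{"claw":-1,"travel":[-0.02,0.01,-0.04],"turn":0},{"claw":-1,"travel":[-0.02,0.01,-0.06],"turn":0},{"claw":-1,"travel":[-0.02,0.01,-0.06],"turn":0}]'; python3 -c "
from blue import *
look('s8.png')"
```

```text
clock: 6.3
position: [0.5248, 0.1565, 0.0603]
ee_rot: [0.0, 0.988, -0.157, -0.0]
contact_force: [-0.1, -0.0, 0.2]
width: -0.0001
gripper_force: 0.0
(array([225.9459, 285.7296]), array([314.2114, 268.0559]))
theta [0.3213] [ 3.0493  0.0607  2.6256 -0.9371] mid [0.5245 0.161  0.0738]
[0.5251 0.1565 0.0606] x_b -0.0606857149443887 [276.8023 283.2292]
clock: 6.75
position: [0.5207, 0.1588, 0.0487]
ee_rot: [0.0, 0.988, -0.157, -0.0]
contact_force: [0.9, 0.4, 0.6]
width: 0.0
gripper_force: 0.0
(array([226.908 , 293.4849]), array([278.6859, 284.2407]))
theta [0.0638] [ 3.6085  3.9693 39.1483 -5.9829] mid [0.5215 0.162  0.0572]
[0.5209 0.1587 0.0487] x_b -0.06536369932387755 [277.7357 292.1685]
```

```bash
for i in 1; do python3 -m inch '[{"claw":-1,"travel":[0,0,-0.02],"turn":0},{"claw":-1,"travel":[0,0,-0.03],"turn":0},{"claw":-1,"travel":[0,0,-0.03],"turn":0}]'; python3 -m inch '[{"claw":-1,"travel":[0,0,-0.02],"turn":0},{"claw":-1,"travel":[0,0,-0.02],"turn":0},{"claw":-1,"travel":[0,0,-0.02],"turn":0}]'; done; python3 -c "
from blue import *
b=look('s9.png')
for l in(0,.05,.1,.15,.2,.25):print(l,[proj('side',e) for e in ends(l)])
cv2.imwrite('pics/c5.png',cv2.resize(b[210:340,190:350],(800,600),interpolation=2))"
```

```text
clock: 7.1
position: [0.5209, 0.1585, 0.0423]
ee_rot: [0.0, 0.988, -0.157, -0.0]
contact_force: [-0.0, 0.3, -0.2]
width: 0.0002
gripper_force: 0.0
clock: 7.4
position: [0.5216, 0.1586, 0.0409]
ee_rot: [-0.0, 0.988, -0.157, 0.001]
contact_force: [-4.6, -1.4, 13.9]
width: -0.0
gripper_force: 7.2
(array([226.9979, 297.9891]), array([273.6371, 289.0965]))
theta [-0.0902] [ 4.0083  5.7823 44.221  -4.7585] mid [0.5216 0.162  0.0471]
[0.5215 0.1586 0.0409] x_b -0.06473267868306584 [277.6883 296.7128]
0 [array([230.7588, 300.1463]), array([317.8962, 280.844 ])]
0.05 [array([230.5736, 298.0448]), array([317.8539, 278.8245])]
0.1 [array([230.3546, 295.8849]), array([317.7661, 276.7531])]
0.15 [array([230.1023, 293.6729]), array([317.6329, 274.6357])]
0.2 [array([229.8174, 291.4154]), array([317.4545, 272.4785])]
0.25 [array([229.5005, 289.1189]), array([317.2315, 270.2878])]
```

View pics/c5.png

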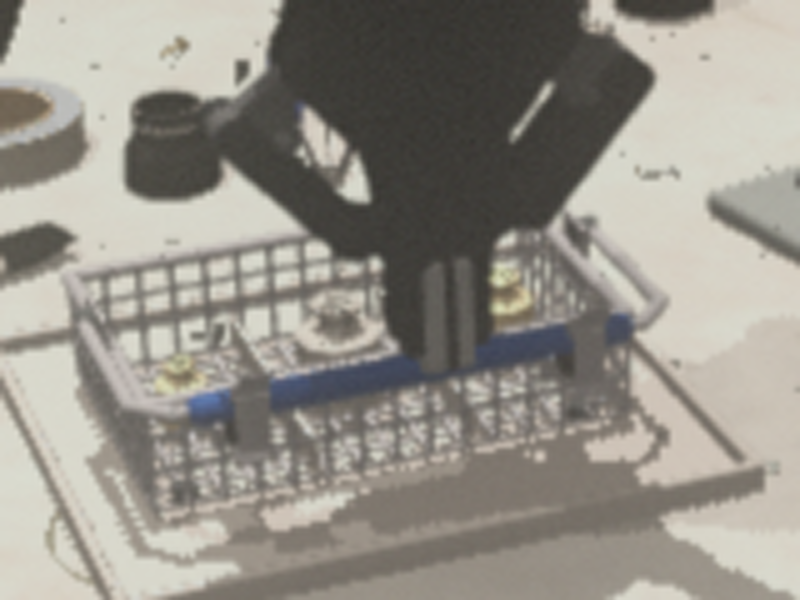

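```bash
python3 -m inch '[{"claw":-1,"travel":[0,0,-0.01],"turn":0},{"claw":-1,"travel":[0,0,-0.01],"turn":0}]'; python3 -m inch '[{"claw":-1,"travel":[0,0,0.15],"turn":0},{"claw":-1,"travel":[0,0,0.35],"turn":0},{"claw":-1,"travel":[-0.05,-0.2,0.6],"turn":0},{"claw":-1,"travel":[-0.05,-0.4,0.6],"turn":0},{"claw":-1,"travel":[-0.05,-0.6,0.6],"turn":0}]'; python3 -c "
from blue import *
b=look('s10.png')"
```

```text
clock: 7.65
position: [0.5216, 0.1587, 0.0405]
ee_rot: [-0.0, 0.988, -0.157, 0.001]
contact_force: [-7.3, -0.3, 23.7]
width: 0.0001
gripper_force: 12.3
clock: 8.15
position: [0.5127, 0.0371, 0.1597]
ee_rot: [0.0, 0.988, -0.156, 0.003]
contact_force: [1.4, -0.2, 0.9]
width: -0.0002
gripper_force: 0.0
(array([226.9632, 297.825 ]), array([315.0661, 279.3145]))
theta [0.0522] [ 3.6014  0.1257  2.7849 -0.5802] mid [0.5214 0.1621 0.0564]
[0.5121 0.0309 0.1584] x_b -0.03424828855504966 [348.1783 198.8735]
```

The bar stopped hard at reported z 0.0405 with 24 N, and the image shows it low behind both clips, so the handle is home. The contacts also show that shut fingertips sit about 18 mm above the reported z, so I will use the camera for the forceps height. Next I go above the stand and open.

```bash
python3 -m inch '[{"claw":1,"travel":[0.1,-0.2,0.05],"turn":0.075},{"claw":1,"travel":[0.17,-0.4,0.05],"turn":0.075},{"claw":1,"travel":[0.17,-0.51,0.05],"turn":0.075},{"claw":1,"travel":[0.17,-0.51,0.05],"turn":0.075},{"claw":1,"travel":[0.17,-0.51,0.05],"turn":0.075}]'; python3 -m inch '[{"claw":1,"travel":[0,0,0],"turn":0},{"claw":1,"travel":[0,0,0],"turn":0}]'
python3 - <<'E'
from blue import *
b=look('s11.png')
print(get_state()['ee_rot'])
print(proj('side',np.array([.546,-.071,.135])),proj('side',np.array([.546,-.071,.135])+[.0009,.011,0]),proj('side',np.array([.546,-.071,.135])-[.0009,.011,0]))
cv2.imwrite('pics/c6.png',cv2.resize(b[80:280,270:470],(600,600),interpolation=2))
E
```

```text
clock: 8.7
position: [0.5449, -0.0632, 0.1664]
ee_rot: [-0.0, 0.999, -0.041, -0.001]
contact_force: [0.2, 0.6, -0.4]
width: 0.0722
gripper_force: 0.0
clock: 8.9
position: [0.5449, -0.0622, 0.1668]
ee_rot: [-0.0, 0.999, -0.039, -0.0]
contact_force: [0.0, -0.3, 0.1]
width: 0.0855
gripper_force: 0.0
(array([226.9807, 297.9093]), array([315.7982, 279.0497]))
theta [0.054] [ 3.5766 -0.0354  2.0503 -0.3892] mid [0.5214 0.1621 0.0566]
[ 0.545  -0.0622  0.1669] x_b 0.02582151566269686 [376.3728 173.1887]
[-0.0001  0.9992 -0.0391 -0.0001]
[379.0673 190.6417] [373.8964 192.1746] [384.1756 189.1273]
```

View pics/c6.png

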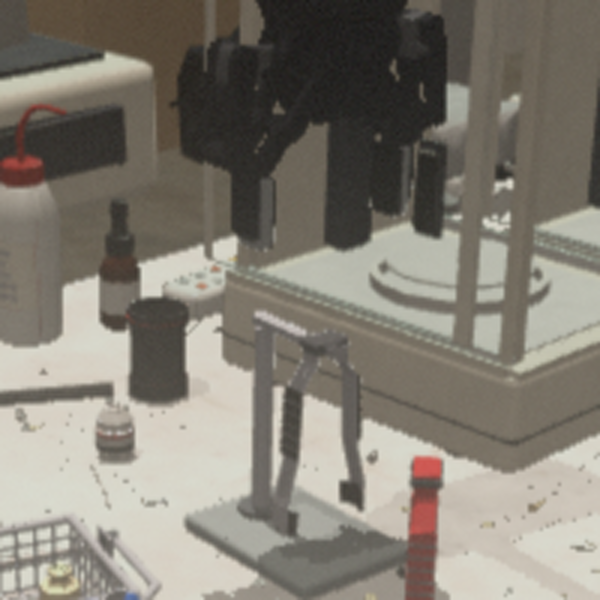

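The fingertips are at side px (354,162) and (400,152). Their midpoint is in line with the reported xy and about 28 mm above the reported z when open, so the true height is about reported + 36 mm. The grip height of 0.095 therefore needs a reported z of about 0.058. I am descending in steps.

```bash
python3 -m inch '[{"claw":1,"travel":[0,-0.04,-0.15],"turn":0},{"claw":1,"travel":[0,-0.04,-0.3],"turn":0},{"claw":1,"travel":[0,-0.04,-0.4],"turn":0},{"claw":1,"travel":[0,-0.04,-0.4],"turn":0}]'; python3 -m inch '[{"claw":1,"travel":[0,0,-0.05],"turn":0},{"claw":1,"travel":[0,0,-0.1],"turn":0},{"claw":1,"travel":[0,0,-0.14],"turn":0},{"claw":1,"travel":[0,0,-0.14],"turn":0}]'
python3 - <<'E'
from blue import *
b=look('s12.png')
cv2.imwrite('pics/c7.png',cv2.resize(b[110:290,310:460],(500,600),interpolation=2))
E
```

```text
clock: 9.35
position: [0.5427, -0.07, 0.0843]
ee_rot: [-0.001, 0.999, -0.039, -0.003]
contact_force: [-1.2, 0.2, -0.2]
width: 0.0852
gripper_force: 0.0
clock: 9.75
position: [0.5446, -0.0712, 0.0581]
ee_rot: [-0.0, 0.999, -0.04, -0.001]
contact_force: [-0.3, 0.5, -0.4]
width: 0.0852
gripper_force: 0.0
(array([227.0032, 298.0151]), array([315.7861, 279.0011]))
theta [0.0532] [ 3.5571 -0.109   2.0635 -0.3096] mid [0.5214 0.1621 0.0565]
[ 0.5449 -0.0713  0.0586] x_b 0.028569695346573165 [378.0868 233.8818]
```

View pics/c7.png

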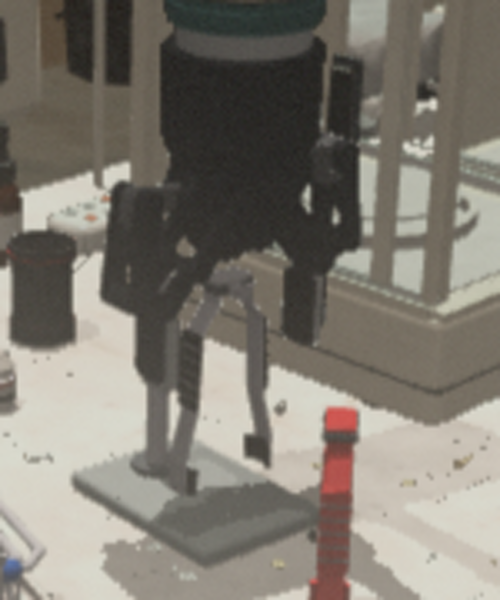

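The fingers straddle the forceps with their tips at mid-cheek height and the body clear above the bridge. That was the tenth and last picture viewed, so the remaining checks are numeric. Lower 5 mm and close lightly.

```bash
python3 -m inch '[{"claw":0.3,"travel":[0.005,0,-0.025],"turn":0},{"claw":0.15,"travel":[0.005,0,-0.025],"turn":0},{"claw":0.08,"travel":[0.005,0,-0.025],"turn":0},{"claw":0.08,"travel":[0.005,0,-0.025],"turn":0},{"claw":0.08,"travel":[0.005,0,-0.025],"turn":0}]' 20; python3 -m inch '[{"claw":0.04,"travel":[0,0,0],"turn":0},{"claw":0.0,"travel":[0,0,0],"turn":0},{"claw":0.0,"travel":[0,0,0],"turn":0},{"claw":0.0,"travel":[0,0,0],"turn":0}]'
```

```text
clock: 10.3
position: [0.5463, -0.0714, 0.0541]
ee_rot: [0.0, 0.999, -0.04, 0.0]
contact_force: [0.7, 0.6, 0.7]
width: 0.0459
gripper_force: 3.0
clock: 10.7
position: [0.5463, -0.0713, 0.054]
ee_rot: [-0.0, 0.999, -0.04, 0.0]
contact_force: [0.1, 1.0, 1.7]
width: 0.0427
gripper_force: 5.0
```

```bash
python3 -m inch '[{"claw":0.0,"travel":[0,0,0.05],"turn":0},{"claw":0.0,"travel":[0,0,0.09],"turn":0},{"claw":0.0,"travel":[-0.1,0.01,0.15],"turn":0},{"claw":0.0,"travel":[-0.25,0.02,0.3],"turn":0},{"claw":0.0,"travel":[-0.3,0.02,0.5],"turn":0}]'
python3 - <<'E'
from blue import *
b=snap('side','s13.png')[:,:,::-1].astype(int); a=cv2.imread('pics/s0.png').astype(int)
p=get_state()['position'];print(p,get_state()['width'],get_state()['gripper_force'])
# forceps gone from stand? tips expected
o=p+[0,0,.131-.054]
print('tips expected',proj('side',o-[0,0,.106]),'old tips',proj('side',np.array([.546,-.071,.025])))
d=np.abs(a-b).max(2)>30
ys,xs=np.where(d[195:290,330:440]);
for v in range(200,285,6):
    x=np.where(d[v,320:440])[0]+320; print(v,x.min() if len(x) else None,x.max() if len(x) else None,len(x))
E
```

```text
clock: 11.2
position: [0.4815, -0.0665, 0.1534]
ee_rot: [-0.001, 0.999, -0.04, -0.004]
contact_force: [0.0, -0.1, -0.7]
width: 0.0428
gripper_force: 3.7
[ 0.486  -0.0679  0.1611] 0.04247160418693678 3.648977279663086
tips expected [406.0445 203.2433] old tips [376.8238 251.8274]
200 370 421 11
206 367 421 12
212 364 389 8
218 364 390 14
224 363 390 15
230 363 389 13
236 363 416 19
242 362 391 15
248 365 414 12
254 364 414 12
260 379 388 10
266 363 376 14
272 430 431 2
278 320 439 38
284 385 439 47
```

The forceps are held: their old place has changed and the width is 42.5 mm. I am swinging above the weight with the turn, and refining the weight position numerically from the first top image.

```bash
python3 -m inch '[{"claw":0.0,"travel":[0,0.2,0],"turn":0.047},{"claw":0.0,"travel":[0.1,0.4,0],"turn":0.094},{"claw":0.0,"travel":[0.2,0.6,0],"turn":0.141},{"claw":0.0,"travel":[0.3,0.75,0],"turn":0.188},{"claw":0.0,"travel":[0.38,0.85,0],"turn":0.235}]'; python3 -m inch '[{"claw":0.0,"travel":[0.05,0.1,0],"turn":0.047},{"claw":0.0,"travel":[0.1,0.2,0],"turn":0.094},{"claw":0.0,"travel":[0.11,0.2,0],"turn":0.141},{"claw":0.0,"travel":[0.11,0.2,0],"turn":0.189},{"claw":0.0,"travel":[0.11,0.2,0],"turn":0.189}]'
python3 - <<'E'
from blue import *
p=get_state();print(p['position'],p['ee_rot'],p['width'],p['gripper_force'])
t=cv2.imread('pics/t0.png');x0,y0,k=285,197,8
g=cv2.cvtColor(cv2.resize(t[y0:y0+30,x0:x0+32],None,fx=k,fy=k,interpolation=2),6)
for p2 in(30,22,16):
    c=cv2.HoughCircles(cv2.GaussianBlur(g,(9,9),0),cv2.HOUGH_GRADIENT,1.5,40,param1=80,param2=p2,minRadius=40,maxRadius=62)
    if c is not None:
        for q in c[0][:3]:
            uv=(x0+q[0]/k-.5+.5/k,y0+q[1]/k-.5+.5/k);print(p2,q,uv,atz('top',uv,.032))
# side view from s10 (unobstructed), silver knob and body: print where model predicts
for P in((.583,.143,.045),(.583,.143,.032),(.5841,.1417,.045)):print(proj('side',np.array(P)),proj('top',np.array(P)))
s=cv2.imread('pics/s11.png');hs=cv2.cvtColor(s,cv2.COLOR_BGR2GRAY)
print(hs[262:300,246:274:2])
E
```

```text
clock: 11.75
position: [0.5636, 0.1049, 0.1548]
ee_rot: [0.0, 0.945, 0.327, 0.001]
contact_force: [-0.4, -1.6, -0.5]
width: 0.0429
gripper_force: 3.7
clock: 12.25
position: [0.5847, 0.1428, 0.1544]
ee_rot: [0.0, 0.81, 0.586, 0.0]
contact_force: [0.8, -0.1, -1.0]
width: 0.0428
gripper_force: 3.7
[0.5847 0.1428 0.1544] [0.0003 0.8102 0.5861 0.0004] 0.042773745205120964 3.662363961338997
30 [120.75 102.75  49.6 ] (np.float32(299.65625), np.float32(209.40625)) [0.5901 0.1456 0.032 ]
22 [123.75 102.75  50.8 ] (np.float32(300.03125), np.float32(209.40625)) [0.5901 0.1448 0.032 ]
22 [ 87.75 171.75  44.5 ] (np.float32(295.53125), np.float32(218.03125)) [0.5714 0.1538 0.032 ]
22 [216.75  81.75  46.75] (np.float32(311.65625), np.float32(206.78125)) [0.596  0.1205 0.032 ]
16 [123.75 102.75  50.8 ] (np.float32(300.03125), np.float32(209.40625)) [0.5901 0.1448 0.032 ]
16 [ 89.25 159.75  56.2 ] (np.float32(295.71875), np.float32(216.53125)) [0.5746 0.1535 0.032 ]
16 [218.25  80.25  46.  ] (np.float32(311.84375), np.float32(206.59375)) [0.5964 0.1201 0.032 ]
[260.5326 275.0676] [300.3728 211.239 ]

[... 1622 characters left out ...]
3 119 130 144 151 175 159 133 131 121 122 115 113]
 [171 155 148 155 174 147 138 124 119 121 115 110 107 101]
 [161 168 177 146 131 120 122 118 114 108 106 102  96  94]
 [165 146 132 123 122 118 113 107 102 100  96  93  89  87]
 [124 124 120 116 113 106 102  98  94  89  87  83  85  90]
 [121 113 110 105 100  97  91  89  86  86  85  87  94 102]
 [107 105  98  96  92  90  85  87  87  88  96  98 122 135]
 [ 96  93  93  88  87  86  87  91  96 103 109 108 161 165]
 [ 90  88  85  88  89  92 100 109 105 109 117 120 182 165]
 [ 86  85  89  94 100 110 110 110 107 111 136 127 159 191]
 [ 91  99 108 111 107 116 114 116 108 135 153 144 166 170]
 [106 119 141 118 114 121 125 122 113 172 151 129 175 193]]
```

Run:
```python
from blue import *
print(atz('side',(257.5,275),.045),atz('top',(300,209.4),.032),atz('top',(300,209.4),.040))
b=snap('side','s14.png')[:,:,::-1]; a=cv2.imread('pics/s10.png')
p=get_state()['position']; o=p+[0,0,.077]
print(p,'exp bite',proj('side',o-[0,0,.099]),'tip',proj('side',o-[0,0,.106]))
yj=np.array([.951,-.309,0])
for s in(1,-1): print('cup',s,proj('side',o-[0,0,.106]+s*.0235*yj))
d=np.abs(a.astype(int)-b.astype(int)).max(2)>28
for v in range(190,250,3):
    x=np.where(d[v,225:310])[0]+225
    r=np.split(x,np.where(np.diff(x)>2)[0]+1) if len(x) else []
    print(v,[(int(q[0]),int(q[-1])) for q in r])
```

```text
[0.5862 0.1462 0.045 ] [0.5901 0.1449 0.032 ] [0.5881 0.1443 0.04  ]
[0.5845 0.1427 0.1544] exp bite [257.1302 221.4548] tip [257.3783 225.8818]
cup 1 [252.3672 219.9085]
cup -1 [262.6149 232.1238]
190 [(244, 268)]
193 [(246, 269)]
196 [(247, 269)]
199 [(247, 269)]
202 [(247, 268)]
205 [(247, 263)]
208 [(247, 262)]
211 [(247, 263)]
214 [(247, 264)]
217 [(246, 258), (262, 264)]
220 [(246, 260), (263, 264)]
223 [(257, 267)]
226 [(254, 267)]
229 [(254, 261), (266, 267)]
232 [(255, 259), (265, 267)]
235 [(255, 256), (259, 259)]
238 []
241 []
244 []
247 []
```

The forceps tips appear at side px (252,220) and (260.5,233), as predicted, so the forceps model holds. The weight is near (0.5875, 0.1453). I am shifting by +3 mm and +2.5 mm, then descending to put the bite at z 0.022 (reported z 0.044).

```bash
python3 -m inch '[{"claw":0.01,"travel":[0.015,0.013,-0.1],"turn":0},{"claw":0.01,"travel":[0.015,0.013,-0.2],"turn":0},{"claw":0.01,"travel":[0.015,0.013,-0.3],"turn":0},{"claw":0.01,"travel":[0.015,0.013,-0.37],"turn":0},{"claw":0.01,"travel":[0.015,0.013,-0.37],"turn":0}]'; python3 -m inch '[{"claw":0.01,"travel":[0,0,-0.05],"turn":0},{"claw":0.01,"travel":[0,0,-0.1],"turn":0},{"claw":0.01,"travel":[0,0,-0.15],"turn":0},{"claw":0.01,"travel":[0,0,-0.175],"turn":0},{"claw":0.01,"travel":[0,0,-0.175],"turn":0}]'
python3 - <<'E'
from blue import *
snap('side','s15.png');s=get_state();print(s['position'],s['contact_force'],s['width'],s['gripper_force'])
E
```

```text
clock: 12.8
position: [0.5856, 0.1447, 0.0781]
ee_rot: [-0.001, 0.811, 0.585, -0.002]
contact_force: [-1.2, -0.2, -1.2]
width: 0.0428
gripper_force: 3.5
clock: 13.3
position: [0.5865, 0.1451, 0.044]
ee_rot: [-0.0, 0.81, 0.586, -0.001]
contact_force: [-0.5, 0.8, -0.6]
width: 0.0432
gripper_force: 3.5
[0.587  0.1452 0.0445] [-0.1344 -0.4085 -0.1308] 0.0434495857956983 3.5395948961377144
```

```bash
python3 -m inch '[{"claw":-0.04,"travel":[0,0,0],"turn":0},{"claw":-0.08,"travel":[0,0,0],"turn":0},{"claw":-0.12,"travel":[0,0,0],"turn":0},{"claw":-0.16,"travel":[0,0,0],"turn":0},{"claw":-0.25,"travel":[0,0,0],"turn":0}]' 30; python3 -m inch '[{"claw":-0.4,"travel":[0,0,0],"turn":0},{"claw":-0.4,"travel":[0,0,0],"turn":0},{"claw":-0.4,"travel":[0,0,0],"turn":0},{"claw":-0.4,"travel":[0,0,0],"turn":0}]'
```

```text
clock: 13.85
position: [0.5878, 0.1452, 0.0454]
ee_rot: [0.0, 0.81, 0.586, 0.001]
contact_force: [0.2, 0.2, 0.1]
width: 0.0367
gripper_force: 30.0
clock: 14.25
position: [0.5878, 0.1452, 0.0454]
ee_rot: [0.0, 0.81, 0.586, 0.001]
contact_force: [1.2, -0.2, 3.1]
width: 0.0368
gripper_force: 30.2
```

The width stopped at 36.8 mm against an expected 37 mm, so the forceps are closed on the weight. I am lifting gently, straight up.

```bash
python3 -m inch '[{"claw":-0.4,"travel":[0,0,0.03],"turn":0},{"claw":-0.4,"travel":[0,0,0.08],"turn":0},{"claw":-0.4,"travel":[0,0,0.15],"turn":0},{"claw":-0.4,"travel":[0,0,0.25],"turn":0},{"claw":-0.4,"travel":[0,0,0.35],"turn":0}]';  python3 -m inch '[{"claw":-0.4,"travel":[0,0,0.1],"turn":0},{"claw":-0.4,"travel":[0,0,0.2],"turn":0},{"claw":-0.4,"travel":[0,0,0.3],"turn":0},{"claw":-0.4,"travel":[0,0,0.37],"turn":0},{"claw":-0.4,"travel":[0,0,0.4],"turn":0}]';  python3 -m inch '[{"claw":-0.4,"travel":[0,0,0],"turn":0},{"claw":-0.4,"travel":[0,0,0],"turn":0},{"claw":-0.4,"travel":[0,0,0],"turn":0},{"claw":-0.4,"travel":[0,0,0],"turn":0},{"claw":-0.4,"travel":[0,0,0],"turn":0}]'
python3 - <<'E'
from blue import *
b=look('s16.png');a=cv2.imread('pics/s10.png');s=get_state();print(s['contact_force'],s['width'],s['gripper_force'],s['qd'])
p=s['position'];dz=p[2]-.0454
W=np.array([.5878,.1452,.009+dz]);print('bottom exp',proj('side',W),'shoulder',proj('side',W+[0,0,.023]))
d=np.abs(a.astype(int)-b.astype(int)).max(2)>28
for v in range(160,235,4):
    x=np.where(d[v,225:310])[0]+225
    r=np.split(x,np.where(np.diff(x)>2)[0]+1) if len(x) else []
    print(v,[(int(q[0]),int(q[-1])) for q in r])
g=lambda i:cv2.cvtColor(i,6).astype(int)
for nm,c in(('silver spot',(258,278)),('brass l',(226,291)),('brass r',(290,271))):
    print(nm,np.abs(g(a)-g(b))[c[1]-6:c[1]+7,c[0]-6:c[0]+7].mean(), a[c[1],c[0]],b[c[1],c[0]])
E
```

```text
clock: 14.75
position: [0.5864, 0.1452, 0.1155]
ee_rot: [-0.0, 0.81, 0.586, -0.001]
contact_force: [0.7, 0.4, -1.4]
width: 0.0372
gripper_force: 30.2
clock: 15.25
position: [0.5875, 0.1454, 0.1969]
ee_rot: [0.0, 0.81, 0.586, 0.001]
contact_force: [-0.1, 0.3, -2.0]
width: 0.0371
gripper_force: 30.2
clock: 15.75
position: [0.5869, 0.1451, 0.1943]
ee_rot: [-0.0, 0.81, 0.586, -0.001]
contact_force: [-0.8, 0.2, -1.1]
width: 0.0368
gripper_force: 30.2
(array([227.2668, 298.2315]), array([315.795 , 279.0536]))
theta [0.0496] [ 3.3083 -0.1708  2.0594 -0.2137] mid [0.5214 0.1621 0.0563]
[0.587  0.1452 0.1944] x_b 0.0016984179619487702 [252.347  180.8104]
[-0.3959 -0.8704 -2.067 ] 0.03690317887942848 30.243981569074094 [ 0.0022 -0.0023 -0.005   0.      0.0012 -0.0008]
bottom exp [253.3924 204.7779] shoulder [252.5121 189.6488]
160 [(239, 243), (252, 263)]
164 [(241, 243), (253, 265)]
168 [(243, 243), (253, 264)]
172 [(245, 245), (253, 261)]
176 [(250, 251)]
180 []
184 [(258, 258)]
188 [(245, 260)]
192 [(244, 261)]
196 [(244, 262)]
200 [(244, 262)]
204 [(244, 262)]
208 [(246, 260)]
212 []
216 []
220 []
224 []
228 []
232 []
silver spot 32.97041420118343 [112 121 127] [172 183 185]
brass l 11.621301775147929 [ 99 118 127] [ 98 117 126]
brass r 9.893491124260356 [168 202 201] [152 185 198]
```

The weight has left its bay and hangs in the forceps: a blob 18 px wide down to side px v of about 208, so the underside is near 0.158 m. The arm is still, the brass weights are in place and the handle is still home. Handing in.

```bash
python3 -c "
from rig import ticket
print(ticket.sign_off())"
```

```text
the job is handed in; nothing more can be done
None
```

The job is handed in: the handle is pressed down to its stop past the clip noses, the silver weight is held still and upright in the forceps with its underside about 15 cm above the worktop, and both brass weights are still in the basket; no verdict came back.

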